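Pin the jig leaf and gauge a lock barrel

ROBOT

A 6-joint arm with a two-finger parallel gripper is mounted at the origin on the work surface. World frame = base frame: x ahead of the robot, y to its left, z up, the work surface at z = 0. Lengths are in mm, angles in rad, forces in N, time in s.
With the tool pointing down it reaches from about 350 to 875 mm from the base axis. Payload 4.2 kg.
Tool frame: the origin (TCP) lies between the finger pads; the fingertips stand 25 mm ahead of it and the grasp point (between the pads) lies 6 mm ahead of it; z points along the fingers, y is the line along which they close (so a half turn about z gives the same grasp; the last joint's range is limited). The gripper opens to 85 mm and grips with 20 to 120 N. Pads are 22 mm wide; open, the fingers measure 114 mm over their backs; the gripper's body (76 mm by 85 mm) begins 54 mm behind the grasp point. The pads swing forward as they close: fully open they stand 13 mm farther back than shut.
Start: joints at [-0.881, 0.385, 0.008, 0, -1.194, -0.259], TCP at [261.011, -567.867, 256.312] pointing down, gripper open.
Joint ranges: [-3.14, 3.14], [-1.21, 2.06], [-1.07, 1.41], [-3.16, 2.05], [-2.99, -0.16], [-3.1, 3.1]. Speed limits (rad/s): [2.79, 2.79, 3.14, 3.14, 3.14, 3.14].

INTERFACE

Orientations are given as a unit quaternion [x, y, z, w].
In Python, from bench import arm gives the robot as it stands.
- The arm moves only by the shell command python3 -m pendant 'ROWS'. ROWS is JSON, a list of rows, each a list of 7 numbers: the shift along the tool's x, y, z in m, then the turn, a rotation vector about the tool's x, y, z in degrees, then the finger opening in m, from 0 to 0.0854. In form: [[x, y, z, wx, wy, wz, fingers], ...]. A call has 1 to 12 rows; each row shifts and turns the commanded pose from where the row before left it, along the tool's axes as they then stand; what a row does not reach is not made up. A row lasts 1/10 s, in which the tool goes at most 50 mm and 8.59 degrees, less where a joint would pass 70% of its speed; a pose out of reach is approached as far as the arm can. A call is refused whole if a number of a shift passes 0.05 or a number of a turn 8.59, either way. A call with a gripper value outside its range is refused whole. The fingers move at their own pace and stop on an object; the grip force is fixed at half the most. Time passes only in rows, so rows that do not move let the fingers close. It gives the time, the measured TCP pose, the force, the opening and the grip force at its end, in the units of the state.
- arm.read_state(): the state, without advancing time (a new reading comes with each control period).
- arm.get_image(name): name is "scene" or "top" or "wrist"; returns a dict with "image" (384x512x3 uint8, red, green, blue), "fx", "fy", "cx", "cy" (pixels), "xyz" and "rotation" of the camera in the world. Camera axes: x right, y down, z forward; pixel columns grow to the right and rows downward; lengths in mm; the calibration is good to about 2 mm. A picture is of the moment at which its call begins. There is no depth.
- arm.job_done(): hands the job in; it is judged then, once.
The state is a dict: "clock": time; "joints": joint angles; "joint_vel": joint speeds; "joint_efforts": joint torques, N m; "position": TCP position; "ee_rot": TCP orientation; "contact_force": force on the tool from outside, world axes, zero at the start; "wrist_torque": the same for the moment, N m; "gripper_width": finger opening in mm; "grasp_force": force on a finger pad.
Only numpy, scipy, OpenCV 4.12 (cv2) and the standard library are available. Lean on these libraries where they do the work, as an engineer would, in place of code of your own. Each camera call takes 0.05 s, during which the arm holds its last target. There are 200 camera calls.

TASK

Lock the hinged leaf of the gauging jig by putting the red-headed pin all the way down through the hole in the leaf's free end and the post under it, and leave it there. Then take the probe by its blue handle out of the wooden stand and lower it upright through the orange guide bush into the brass lock barrel until its yellow band is level with the top of the bush, without letting it touch the bush, the barrel or anything else of the jig. Finish while still holding the probe there, motionless and centred in the bore, and leave the other things on the bench alone.

Things in the scene. Friction and masses are not known exactly. Their poses are not given: they have to be found in the camera images.
- jig: The gauging jig, fixed: grey base plate 100 x 230 x 16 mm with, along its own y axis, a round dark hinge post at y = +75 mm, a brass lock barrel between two dark jaws at y = 0 and a square grey lock post 42 x 42 mm at y = -75 mm; both posts end 95 mm above the bench. The leaf lies across the posts. Origin: centre of the underside, on the bench; z up.
- leaf: The jig's aluminium leaf, 46 x 200 x 12 mm, underside 95 mm and top 107 mm above the bench, carrying the orange bush. It turns about the hinge post with only 0.7 degrees of free play either way and cannot be lifted off. Origin: on the hinge axis at its underside; it reaches 175 mm along its own -y.
- leaf_hole (a point): Centre of the mouth, in the leaf's top face (107 mm above the bench), of the 13 mm hole through the leaf's free end; its rim has a 2 mm chamfer. It lies 75 mm from the bush. Moves with the leaf's play (2 mm at most).
- post_hole (a point): Centre of the mouth, in the lock post's top face (95 mm above the bench), of the 13 mm upright hole through the post, 79 mm deep, with 2 mm chamfer: straight below the hole in the leaf, apart from the leaf's play. z up.
- bush (a point): Centre of the top rim (115 mm above the bench) of the orange guide bush, a collar of 30 mm outside and 20 mm inside diameter that stands 8 mm above the middle of the leaf; the 20 mm bore goes on down through the leaf to 95 mm above the bench. z up.
- barrel_mouth (a point): Centre of the upper rim (75 mm above the bench) of the brass lock barrel under the bush: 32 mm outside, 20 mm bore, inner floor 20 mm above the bench. On the bush's axis but for the leaf's play (1 mm at most).
- pin: The lock pin: steel shank 10 mm in diameter, 45 mm long with a 4 mm tapered foot, under a round red head 18 mm in diameter, 36 mm tall; 60 g +-30%. Origin: lower end of the shank; z up its axis. It stands loose in the block, head resting on it, 50 to 86 mm above the bench. Pushed home in the jig the head rests on the leaf, the origin 33 mm below the lock post top.
- block: Steel bench block 60 x 90 x 50 mm, fixed, with dark slots and one upright 14 mm hole in the middle in which the pin stands. Origin: centre of the underside.
- probe: The probe: straight steel rod 8 mm in diameter, 110 mm long, under a round blue handle 22 mm in diameter, 50 mm tall; 90 g +-30%. Origin: lower tip of the rod; z up its axis. It hangs upright and loose in the stand, handle resting on it, 116 to 166 mm above the bench, tip 6 mm above the bench. Lift it 110 mm to come free of the stand.
- probe_tip (a point): The lower end of the probe's rod.
- probe_band (a point): The middle of the yellow band (6 mm tall) on the probe's rod, 70 mm above its tip and 40 mm below the handle; on the rod's axis. Hidden in the stand at the start.
- stand: Light wooden probe stand, a fixed upright block 56 x 56 x 116 mm with a 14 mm hole straight down its middle. Origin: centre of the underside. Stand and bench block stand on the two sides of the jig, either way round.
- padlock: Bystander: brass padlock lying flat, 50 x 80 x 22 mm, in front of the jig. Leave it alone.
- key: Bystander: steel key blank lying flat, 58 mm long and 6 mm thick, in front of the jig. Leave it alone.
- hammer: Bystander: hammer lying beyond the jig. Leave it alone.
- screwdriver: Bystander: red screwdriver lying on the far right of the mat. Leave it alone.
- brush: Bystander: blue brush lying at the right edge of the mat. Leave it alone.
- jar: Bystander: closed amber jar, 60 mm in diameter and 70 mm tall, on the far left of the mat. Leave it alone.
There are look-alikes about, which are no part of the job. What is shaped like the probe but turquoise is not meant.

How it is judged (in metres and radians):
On the way, in this order (a step that is already met when the one before it is completed fails the run):
1. the pin is fully home through the leaf and the lock post, and let go (z of pin in the frame of post_hole below -0.029 m and horizontal distance between pin and post_hole below 0.004 m and angle between pin's own z axis and vertical below 0.12 rad and contact force between pin and the fingers below 0.1 N), for 0.2 s.
2. the probe, held by the fingers, has entered the guide bush (z of probe_tip in the frame of bush below -0.005 m and horizontal distance between probe_tip and bush below 0.01 m and contact force between probe and the fingers above 1 N), for 0.2 s.
At the end, for the whole second after the job is handed in: Fingers still hold the probe: band within 6 mm of the bush top's height, rod within 4 mm of the axis at bush and tip, within 3.4 degrees of upright, under 10 mm/s, not touching the jig. Pin home: end at least 29 mm into the post, within 4 mm of its axis and 7 degrees of upright (z of pin in the frame of post_hole below -0.029 m and horizontal distance between pin and post_hole below 0.004 m and angle between pin's own z axis and vertical below 0.12 rad and z of probe_band in the frame of bush between -0.006 and 0.006 m and horizontal distance between probe_band and bush below 0.004 m and horizontal distance between probe_tip and barrel_mouth below 0.004 m and angle between probe's own z axis and vertical below 0.06 rad and contact force between probe and the fingers above 1 N and contact force between probe and jig below 0.1 N and linear speed of probe below 0.01 m/s); the arm keeps its last pose, push and grip.
It fails at once if the probe touches the bush, the leaf, the barrel or another part of the jig (contact force between probe and jig above 0.3 N).
It fails at once if a bystander is moved more than 30 mm (distance of any of padlock, key, hammer, screwdriver, brush, jar from where it was at the start of the episode above 0.03 m).
It also fails if it takes over 56 s, if anything falls off the work surface, if the arm or the gripper's body presses on something with over 40 N, if the wrist force passes 120 N, or if a joint passes its speed limit or range.

## Working session

There is one attempt and no reset: what is moved stays moved. The work goes in short steps, Python scripts to look and compute and a shell command to move; the robot and the scene stay as the last step left them, time stands still between calls to the robot, and variables do not carry over. Pictures are saved under pics/ and viewed, at most 14 in all, crops included, and the job is handed in when it is done.

```bash
ls; mkdir -p pics
cat > h.py <<'E'
import numpy as np, cv2, pickle
from scipy.spatial.transform import Rotation as R
def ray(c,u,v):
    Rm=np.array(c["rotation"]); 
    if Rm.shape!=(3,3): Rm=R.from_quat(Rm).as_matrix()
    d=Rm@np.array([(u-c["cx"])/c["fx"],(v-c["cy"])/c["fy"],1.0]); return np.array(c["xyz"],float),d
def onz(c,u,v,z):
    o,d=ray(c,u,v); return o+d*(z-o[2])/d[2]
def tri(c1,p1,c2,p2):
    o1,d1=ray(c1,*p1);o2,d2=ray(c2,*p2)
    s=np.linalg.lstsq(np.c_[d1,-d2],o2-o1,rcond=None)[0]
    a=o1+s[0]*d1;b=o2+s[1]*d2; return (a+b)/2,np.linalg.norm(a-b)
def grab(n,f):
    from bench import arm
    c=arm.get_image(n); pickle.dump(c,open(f+'.pkl','wb')); cv2.imwrite('pics/'+f+'.png',c["image"][:,:,::-1]); return c
def load(f): return pickle.load(open(f+'.pkl','rb'))
E
python3 - <<'E'
from h import *
from bench import arm
for n in("scene","top"):
    c=grab(n,n+'0'); print(n,c["fx"],c["cx"],c["cy"],c["xyz"],c["rotation"])
a=np.hstack([cv2.imread('pics/scene0.png'),cv2.imread('pics/top0.png')])
print(arm.read_state())
E
```

```text
pics
scene 430.6195884823204 255.78961150376892 191.28621407554084 [1377.58038639  115.24861527  777.08384556] [ 0.55462605  0.70910093 -0.34605067 -0.26422481]
top 360.7038149254548 249.80907704735495 192.06030305455945 [ 486.84968168  -65.69396517 1198.96775554] [ 0.70993403 -0.70287659  0.03286427 -0.02963283]
{'clock': 0.1, 'joints': array([-8.81458255e-01,  3.85458979e-01,  6.76155783e-03, -4.07023138e-04,
       -1.19399459e+00, -2.58620830e-01]), 'joint_vel': array([ 0.00066157, -0.00228366,  0.00224085,  0.00053898, -0.00076908,
       -0.00064995]), 'joint_efforts': array([-2.53028538e-04, -3.93318272e+01,  1.88929653e+01,  4.19802457e+00,
       -2.61313777e-03, -7.41874231e-06]), 'position': array([ 260.77896989, -567.47845238,  255.34719398]), 'ee_rot': array([-2.13624351e-01,  9.76915402e-01,  9.29689232e-04, -2.64313439e-04]), 'contact_force': array([ 0.46355186,  0.973562  , -1.08182953]), 'wrist_torque': array([-0.00011151,  0.04425678, -0.02533729]), 'grasp_force': 0.0, 'gripper_width': 85.39131179890147}
```

View pics/top0.png

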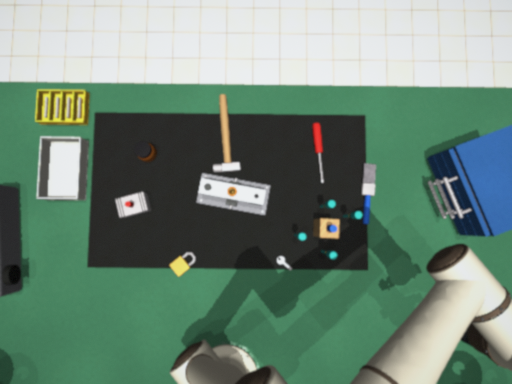

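View pics/scene0.png

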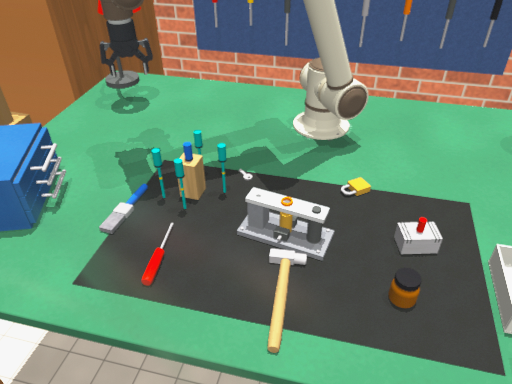

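The top view shows the candidates. The probe could be the blue handle at (332,229) in the stand, or one of four turquoise look-alikes at (302,237), (332,204), (359,215) and (333,255). I choose the blue one. For the pin, I choose the red head at (130,204) in the block; the red screwdriver at (318,138) is a bystander. The jig's bush is at (232,191), the lock hole is at the right end (252,196), and the hinge is on the left (207,187).

Run:
```python
from h import *
t=load('top0');s=load('scene0')
def blobs(c,lo,hi,box,amin=6):
    h=cv2.cvtColor(c["image"],cv2.COLOR_RGB2HSV); m=cv2.inRange(h,np.array(lo),np.array(hi))
    k=np.zeros_like(m);x0,y0,x1,y1=box;k[y0:y1,x0:x1]=m[y0:y1,x0:x1]
    n,l,st,ce=cv2.connectedComponentsWithStats(k)
    return [(ce[i].round(1).tolist(),st[i].tolist()) for i in range(1,n) if st[i,4]>=amin]
print('red t',blobs(t,(0,150,90),(6,255,255),(100,180,160,225)))
print('red s',blobs(s,(0,150,90),(6,255,255),(400,205,450,245)))
print('blue t',blobs(t,(105,120,60),(130,255,255),(310,210,350,245)))
print('blue s',blobs(s,(105,120,60),(130,255,255),(175,135,205,170)))
print('org t',blobs(t,(7,150,120),(20,255,255),(215,180,245,205)))
print('org s',blobs(s,(5,170,150),(16,255,255),(270,190,300,210)))
for n,c,b in(('turq t',t,(285,190,375,270)),('turq s',s,(140,120,240,220))): print(n,blobs(c,(80,120,60),(100,255,255),b))
def crop(c,x0,y0,x1,y1,k):return cv2.resize(c["image"][y0:y1,x0:x1,::-1],None,fx=k,fy=k,interpolation=cv2.INTER_CUBIC)
A=np.hstack([crop(t,190,165,280,225,4),crop(t,290,190,380,270,4)[:240]]);B=np.hstack([crop(s,230,180,340,255,4),crop(s,150,120,240,195,4)])[:, :800]
w=min(A.shape[1],B.shape[1]);cv2.imwrite('pics/c1.png',np.vstack([A[:,:w],B[:,:w]]))
```

```text
red t [([128.6, 203.7], [126, 202, 6, 4, 19])]
red s [([421.3, 223.8], [417, 217, 10, 15, 103])]
blue t [([331.6, 228.0], [328, 225, 8, 7, 41])]
blue s [([187.8, 151.9], [183, 144, 9, 16, 102])]
org t [([231.8, 191.1], [229, 188, 7, 7, 38])]
org s [([286.8, 198.8], [283, 198, 8, 3, 12]), ([287.0, 203.9], [281, 202, 12, 4, 14])]
turq t [([330.6, 203.6], [325, 199, 11, 10, 80]), ([370.0, 203.0], [370, 199, 1, 9, 9]), ([357.3, 214.7], [352, 210, 11, 10, 89]), ([301.5, 235.9], [297, 232, 10, 9, 77]), ([332.4, 254.7], [327, 250, 11, 10, 79])]
turq s [([197.8, 139.7], [193, 130, 10, 24, 156]), ([187.7, 143.2], [182, 141, 10, 8, 16]), ([221.7, 154.6], [217, 143, 10, 29, 189]), ([183.0, 148.5], [183, 146, 1, 6, 6]), ([156.7, 159.2], [151, 148, 11, 29, 193]), ([178.6, 169.1], [173, 158, 11, 30, 175]), ([223.7, 183.3], [222, 175, 4, 18, 53]), ([162.1, 188.0], [159, 180, 7, 18, 61]), ([142.5, 183.7], [140, 183, 6, 3, 6]), ([183.5, 200.2], [182, 191, 5, 18, 52])]
```

View pics/c1.png

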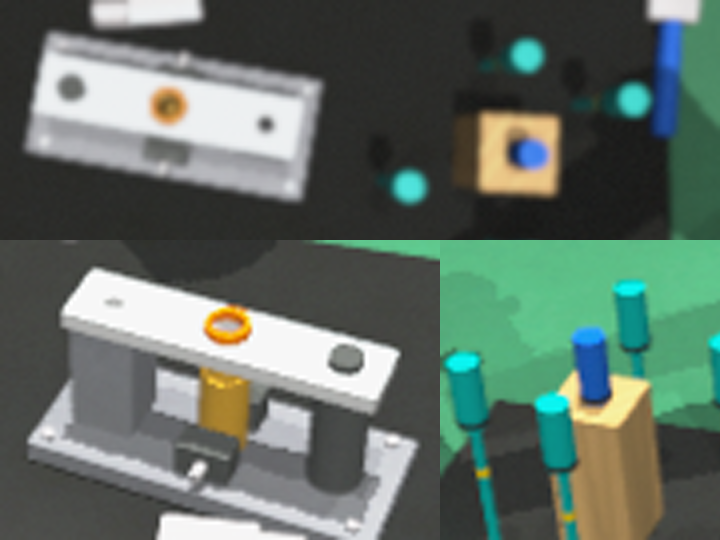

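Run:
```python
from h import *
t=load('top0');s=load('scene0')
f=lambda x:np.round(x,1)
print('pin top z86',f(onz(t,128.6,203.7,80)), f(onz(s,421.3,223.8,68)),tri(t,(128.6,203.7),s,(421.5,219)))
print('probe', f(onz(t,331.6,228,160)), f(onz(s,187.8,151.9,141)),tri(t,(331.6,228),s,(187.8,147)))
b=onz(t,231.8,191.1,115);h=onz(t,255.9,195.6,107);print('bush',f(b),f(onz(s,287,201.5,115)));print('hole',f(h),f(onz(s,258.1,195,107)),np.linalg.norm((b-h)[:2]))
hg=onz(t,(71+.5)/4-.5+190,(87+.5)/4-.5+165,107);print('hinge',f(hg),np.linalg.norm((b-hg)[:2]),np.degrees(np.arctan2(*(hg-h)[1::-1])))
T=[(330.6,203.6),(357.3,214.7),(301.5,235.9),(332.4,254.7)]
S=[(178.6,163),(156.7,152),(221.7,147),(197.8,134)]
for a,q in zip(T,S): print('turq',[f(v) for v in tri(t,a,s,q)])
from bench import arm
st=arm.read_state();print(R.from_quat(st['ee_rot']).as_matrix().round(3))
```

```text
pin top z86 [546.  305.1  80. ] [540.2 308.1  68. ] (array([545.60381047, 303.41421951,  87.17327842]), np.float64(1.3410607752768626))
probe [ 477.8 -305.7  160. ] [ 477.5 -307.5  141. ] (array([ 477.69452067, -306.00568609,  157.02184909]), np.float64(0.7968991653087392))
bush [585.3 -15.8 115. ] [589.4 -13.  115. ]
hole [573.1 -88.8 107. ] [571.9 -88.9 107. ] 74.01333455428252
hinge [599.7  59.  107. ] 76.21623731229451 79.7835792186943
turq [array([ 548.1, -304.5,  152.8]), np.float64(1.4)]
turq [array([ 516.3, -380.2,  154.7]), np.float64(3.3)]
turq [array([ 454.1, -219.1,  155.2]), np.float64(1.6)]
turq [array([ 401.1, -307.5,  152.6]), np.float64(3.0)]
[[-0.909 -0.417 -0.001]
 [-0.417  0.909  0.002]
 [ 0.     0.002 -1.   ]]
```

The crop confirms the choice: the blue handle sits in the wooden stand, and the turquoise ones stand on rods at about z 153. Heights and distances agree with the sizes given (bush to hole 74 mm, pin top z 87). I'll move above the pin.

```bash
python3 -m pendant '[[-0.026,0.028,0,0,0,0,0.0854],[-0.026,0.028,0,0,0,0,0.0854],[-0.026,0.028,0,0,0,0,0.0854],[-0.026,0.028,0,0,0,0,0.0854],[-0.026,0.028,0,0,0,0,0.0854],[-0.026,0.028,0,0,0,0,0.0854],[-0.026,0.028,0,0,0,0,0.0854],[-0.026,0.028,0,0,0,0,0.0854],[-0.026,0.028,0,0,0,0,0.0854],[-0.026,0.028,0,0,0,0,0.0854],[-0.026,0.028,0,0,0,0,0.0854],[-0.026,0.028,0,0,0,0,0.0854]]'
python3 -m pendant '[[-0.026,0.028,0,0,0,0,0.0854],[-0.026,0.028,0,0,0,0,0.0854],[-0.026,0.028,0,0,0,0,0.0854],[-0.026,0.028,0,0,0,0,0.0854],[-0.026,0.028,0,0,0,0,0.0854],[-0.026,0.028,0,0,0,0,0.0854],[-0.026,0.028,0,0,0,0,0.0854],[-0.026,0.028,0,0,0,0,0.0854],[-0.026,0.028,0,0,0,0,0.0854],[-0.026,0.028,0,0,0,0,0.0854],[0,0,0,0,0,0,0.0854],[0,0,0,0,0,0,0.0854]]'
cat > rel.py <<'E'
import sys
from h import *
from bench import arm
# target world point -> tool-frame shift (m) and the turn to make the tool plumb (deg)
st=arm.read_state();Rm=R.from_quat(st['ee_rot']).as_matrix();p=st['position']
g=[float(a) for a in sys.argv[1:4]]
print('pos',p.round(1),'tool x',Rm[:,0].round(3),'z',Rm[:,2].round(4),'F',st['contact_force'].round(1),'w',round(st['gripper_width'],1),'gf',round(st['grasp_force'],1),'t',st['clock'])
print('shift m',((Rm.T@(np.array(g)-p))/1000).round(4),'plumb turn deg',np.degrees(np.cross(Rm[:,2],[0,0,-1])@Rm).round(2))
E
python3 rel.py 545.7 304 80
python3 - <<'E'
from h import *
c=grab('wrist','w1');print(c['xyz'],c['rotation'],c['fx'])
E
```

```text
clock: 1.3
position: [404.1, -130.7, 256.2]
ee_rot: [-0.214, 0.977, 0.0, -0.0]
contact_force: [0.7, -0.4, 0.1]
gripper_width: 85.4
grasp_force: 0.0
clock: 2.5
position: [523.1, 231.1, 255.2]
ee_rot: [-0.214, 0.977, -0.0, -0.001]
contact_force: [-0.8, -0.7, -0.9]
gripper_width: 85.5
grasp_force: 0.0
pos [523.1 231.1 255.2] tool x [-0.908 -0.419  0.002] z [-0.0019 -0.0012 -1.    ] F [-0.8 -0.7 -0.9] w 85.5 gf 0.0 t 2.5
shift m [-0.0514  0.0568  0.1751] plumb turn deg [-0.02 -0.13  0.  ]
[448.24393704 196.31365291 374.18343825] [0.53188894 0.83124055 0.13599443 0.08740035] 270.0637969781531
```

View pics/w1.png

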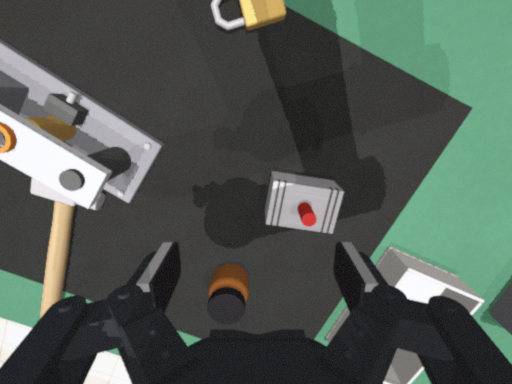

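The wrist view shows the red pin head at about (307,213) in the slotted block. The jar is well clear at (228,292). I'll measure the head again in this view while approaching.

```bash
python3 - <<'E'
from h import *
c=load('w1');h=cv2.cvtColor(c["image"],cv2.COLOR_RGB2HSV);m=cv2.inRange(h,(0,150,60),(6,255,255));m[:180]=0;m[240:]=0;m[:,:290]=0;m[:,330:]=0
n,l,st,ce=cv2.connectedComponentsWithStats(m);i=1+st[1:,4].argmax();print(ce[i],st[i])
print(onz(c,*ce[i],68), 'nadir',)
E
python3 -m pendant '[[-0.026,0.028,0.02,0,0,0,0.06],[-0.025,0.028,0.02,0,0,0,0.06],[0,0,0.025,0,0,0,0.06],[0,0,0,0,0,0,0.06],[0,0,0,0,0,0,0.06]]'
python3 rel.py 545 305 80
```

```text
[306.5984556  214.34749035] [299 203  17  23 259]
[546.0281561  308.95820431  68.        ] nadir
clock: 3.05
position: [546.4, 301.6, 191.8]
ee_rot: [-0.213, 0.977, -0.0, -0.0]
contact_force: [0.4, -0.3, 1.1]
gripper_width: 60.0
grasp_force: 0.0
pos [546.4 301.6 191.8] tool x [-0.909 -0.417  0.001] z [-3.e-04 -1.e-03 -1.e+00] F [ 0.4 -0.3  1.1] w 60.0 gf 0.0 t 3.05
shift m [-0.0002  0.0038  0.1118] plumb turn deg [-0.05 -0.04  0.  ]
```

```bash
python3 -m pendant '[[-0.001,0.004,0.028,0,0,0,0.05],[0,0,0.028,0,0,0,0.05],[0,0,0.028,0,0,0,0.05],[0,0,0.028,0,0,0,0.05],[0,0,0,0,0,0,0.05],[0,0,0,0,0,0,0.05],[0,0,0,0,0,0,0],[0,0,0,0,0,0,0],[0,0,0,0,0,0,0],[0,0,0,0,0,0,0],[0,0,0,0,0,0,0],[0,0,0,0,0,0,0]]'
python3 rel.py 546 305 80
```

```text
clock: 4.25
position: [546.7, 307.6, 81.6]
ee_rot: [-0.214, 0.977, 0.001, 0.002]
contact_force: [-1.0, -0.2, 6.7]
gripper_width: 16.2
grasp_force: 58.4
pos [546.7 307.6  81.6] tool x [-0.908 -0.418 -0.003] z [ 0.003   0.0017 -1.    ] F [-1.  -0.2  6.7] w 16.2 gf 58.4 t 4.25
shift m [ 0.0017 -0.0021  0.0016] plumb turn deg [0.02 0.2  0.  ]
```

```bash
python3 -m pendant '[[0,0,-0.03,0,0,0,0],[0,0,-0.04,0,0,0,0],[0,0,-0.04,0,0,0,0],[0,0,-0.04,0,0,0,0],[0.007,-0.02,0,0,0,0,0],[0.011,-0.03,0,0,0,0,0],[0.011,-0.03,0,0,0,0,0],[0.011,-0.03,0,0,0,0,0],[0.011,-0.03,0,0,0,0,0],[0.011,-0.03,0,0,0,0,0],[0.011,-0.03,0,0,0,0,0],[0.011,-0.03,0,0,0,0,0]]'
python3 -m pendant '[[0.011,-0.03,0,0,0,0,0],[0.011,-0.03,0,0,0,0,0],[0.011,-0.03,0,0,0,0,0],[0.011,-0.03,0,0,0,0,0],[0.006,-0.02,0,0,0,0,0],[0,0,0,0,0,0,0],[0,0,0,0,0,0,0],[0,0,0,0,0,0,0]]'
python3 rel.py 573 -89 180
python3 - <<'E'
from h import *
def crop(c,x0,y0,x1,y1,k):return cv2.resize(c["image"][y0:y1,x0:x1,::-1],None,fx=k,fy=k,interpolation=cv2.INTER_CUBIC)
c=grab('wrist','w2');s=grab('scene','s2')
a=crop(c,50,0,450,384,1);b=crop(s,200,110,350,254,2.667)[:384];cv2.imwrite('pics/c2.png',np.hstack([a,b]))
E
```

```text
clock: 5.45
position: [565.0, 61.4, 229.1]
ee_rot: [-0.214, 0.977, 0.0, -0.0]
contact_force: [0.5, -1.0, -0.5]
gripper_width: 16.3
grasp_force: 59.4
clock: 6.25
position: [578.2, -84.6, 229.2]
ee_rot: [-0.214, 0.977, 0.0, -0.0]
contact_force: [-0.3, -0.2, -0.3]
gripper_width: 16.7
grasp_force: 59.4
pos [578.2 -84.6 229.2] tool x [-0.908 -0.418  0.   ] z [-2.e-04  2.e-04 -1.e+00] F [-0.3 -0.2 -0.3] w 16.7 gf 59.4 t 6.25
shift m [ 0.0066 -0.0018  0.0492] plumb turn deg [ 0.02 -0.01  0.  ]
```

View pics/c2.png

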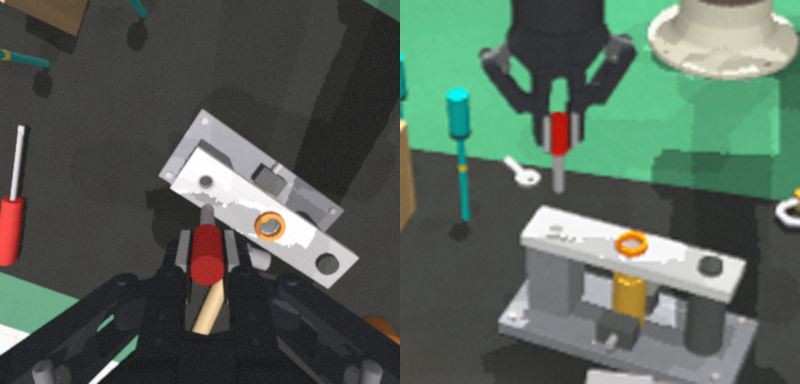

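Pin held upright; the wrist view has the shank tip at about (257,207), the hole at (256,182) and the bush at (320,226). I'll refine these numerically.

Run:
```python
from h import *
c=load('w2');s=load('s2');t=load('top0');f=lambda x:np.round(x,1)
g=cv2.cvtColor(c["image"],cv2.COLOR_RGB2GRAY)
k=g[170:195,244:270]; 
m=(k<110).astype(np.uint8);n,l,st,ce=cv2.connectedComponentsWithStats(m)
print([(ce[i]+[244,170],st[i]) for i in range(1,n) if st[i,4]>20])
h=cv2.cvtColor(c["image"],cv2.COLOR_RGB2HSV);m=cv2.inRange(h,(7,150,120),(22,255,255));m[:200]=0;m[255:]=0;m[:,:295]=0;m[:,345:]=0
ct=max(cv2.findContours(m,0,1)[0],key=cv2.contourArea);e=cv2.fitEllipse(ct);print('bush px',e)
print('bush w',f(onz(c,*e[0],115)),'hole w',f(onz(c,256,181.5,107)))
x0,y0=235,175
big=cv2.resize(c["image"][y0:y0+60,x0:x0+45,::-1],None,fx=9,fy=9,interpolation=cv2.INTER_CUBIC)
b2=cv2.resize(s["image"][140:210,235:280,::-1],None,fx=7.714,fy=7.714,interpolation=cv2.INTER_CUBIC)[:540]
cv2.imwrite('pics/c3.png',np.hstack([big,b2]))
print(big.shape,b2.shape)
```

```text
[(array([255.57534247, 180.57534247]), array([ 6,  7, 12,  8, 73], dtype=int32))]
bush px ((319.39691162109375, 225.9469757080078), (26.73908233642578, 28.581401824951172), 84.4714584350586)
bush w [583.6 -16.7 115. ] hole w [570.8 -89.2 107. ]
(540, 405, 3) (540, 347, 3)
```

View pics/c3.png

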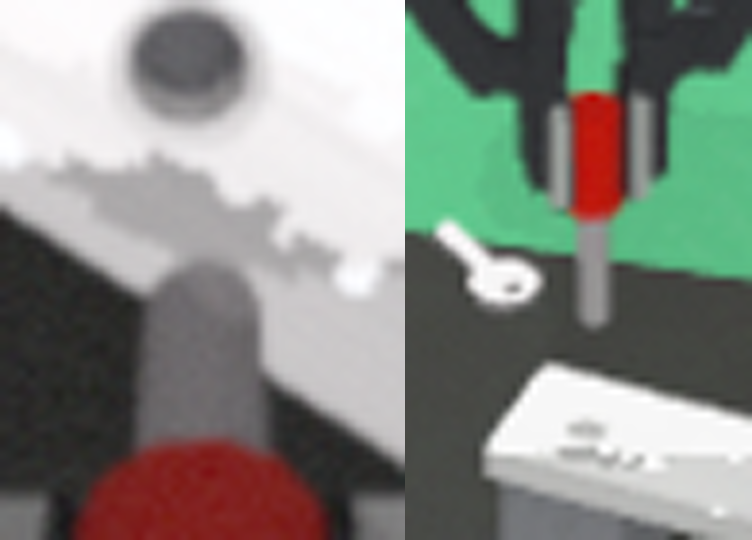

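```bash
cat >> h.py <<'E'
def proj(c,p):
    Rm=np.array(c["rotation"])
    if Rm.shape!=(3,3): Rm=R.from_quat(Rm).as_matrix()
    q=Rm.T@(np.array(p,float)-np.array(c["xyz"])); return np.array([c["fx"]*q[0]/q[2]+c["cx"],c["fy"]*q[1]/q[2]+c["cy"]])
E
python3 - <<'E'
from h import *
c=load('w2');s=load('s2');f=lambda x:np.round(x,1)
zt=229.2-81.6+5
print('zt',zt)
a=np.linspace(0,6.28,60)
ctr=np.array([578,-84.6,zt])
for r in(3,4): 
  q=np.array([proj(c,ctr+[r*np.cos(x),r*np.sin(x),0]) for x in a]);print(r,'c',f(proj(c,ctr)),'top',q[:,1].min(),'L/R',q[:,0].min(),q[:,0].max())
  q=np.array([proj(s,ctr+[r*np.cos(x),r*np.sin(x),0]) for x in a]);print(r,'s c',f(proj(s,ctr)),'bot',q[:,1].max())
print('wrist tip top at 257.3,203.4; scene bottom 259.0,181.8')
for dv in(3,4,5): print(dv,f(onz(c,257.3,203.4+dv,zt)))
print('scene',f(onz(s,259.0,180.6,zt)))
for z in(160,190):
  print(f(proj(c,[578.2,-84.6,z])))
print('hole w',f(onz(c,255.6,181.6,107)))
E
```

```text
zt 152.6
3 c [257.4 208.9] top 205.3922820444718 L/R 253.5533376523188 261.21092986468807
3 s c [259.1 182. ] bot 182.78171273144034
4 c [257.4 208.9] top 204.201996234815 L/R 252.2770491126033 262.4875967486572
4 s c [259.1 182. ] bot 183.0346169346077
wrist tip top at 257.3,203.4; scene bottom 259.0,181.8
3 [576.1 -85.6 152.6]
4 [576.8 -85.2 152.6]
5 [577.6 -84.9 152.6]
scene [572.5 -86.2 152.6]
[257.3 213. ]
[257.4 231.6]
hole w [571.1 -89.5 107. ]
```

```bash
python3 -m pendant '[[0.007,-0.0015,0,0,0,0,0],[0,0,0.015,0,0,0,0],[0,0,0.015,0,0,0,0],[0,0,0.01,0,0,0,0],[0,0,0,0,0,0,0],[0,0,0,0,0,0,0]]'
python3 rel.py 572 -89 138.6
python3 - <<'E'
from h import *
c=grab('wrist','w3')
cv2.imwrite('pics/c4.png',cv2.resize(c["image"][150:260,200:310,::-1],None,fx=5,fy=5,interpolation=cv2.INTER_CUBIC))
E
```

```text
clock: 6.95
position: [572.9, -89.5, 189.6]
ee_rot: [-0.214, 0.977, -0.0, 0.0]
contact_force: [0.2, 0.1, -0.8]
gripper_width: 16.1
grasp_force: 59.4
pos [572.9 -89.5 189.6] tool x [-0.908 -0.418 -0.   ] z [ 3.e-04 -4.e-04 -1.e+00] F [ 0.2  0.1 -0.8] w 16.1 gf 59.4 t 6.95
shift m [0.0006 0.0008 0.051 ] plumb turn deg [-0.03  0.01  0.  ]
```

View pics/c4.png

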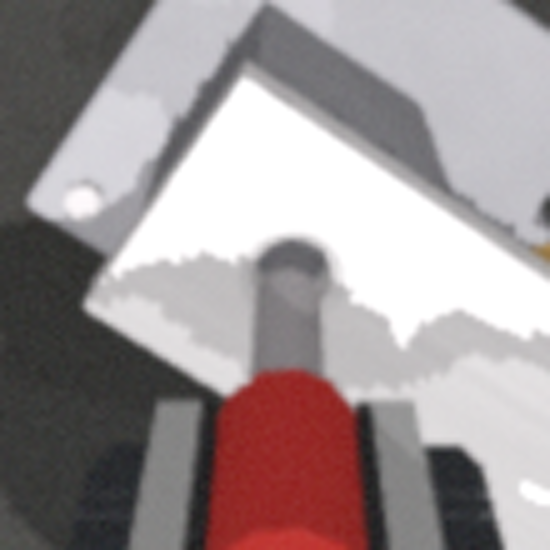

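The shank tip at (289,280) is over the hole at (293,265), so they are aligned. I'll lower it.

```bash
python3 -m pendant '[[0.0005,0.0005,0.006,0,0,0,0],[0,0,0.006,0,0,0,0],[0,0,0.006,0,0,0,0],[0,0,0.006,0,0,0,0],[0,0,0,0,0,0,0]]'; python3 -m pendant '[[0,0,0.007,0,0,0,0],[0,0,0.007,0,0,0,0],[0,0,0,0,0,0,0]]'; python3 rel.py 572 -89 138.6
```

```text
clock: 7.5
position: [572.2, -89.1, 164.3]
ee_rot: [-0.214, 0.977, 0.0, -0.0]
contact_force: [1.5, 0.7, -0.7]
gripper_width: 16.6
grasp_force: 59.5
clock: 7.8
position: [572.2, -89.1, 150.2]
ee_rot: [-0.214, 0.977, 0.0, -0.0]
contact_force: [1.0, 0.6, -1.4]
gripper_width: 16.4
grasp_force: 59.5
pos [572.2 -89.1 150.2] tool x [-0.909 -0.417  0.   ] z [-2.e-04  3.e-04 -1.e+00] F [ 1.   0.6 -1.4] w 16.4 gf 59.5 t 7.8
shift m [0.0001 0.0001 0.0116] plumb turn deg [ 0.02 -0.    0.  ]
```

```bash
python3 -m pendant '[[0,0,0.005,0,0,0,0],[0,0,0.004,0,0,0,0],[0,0,0.002,0,0,0,0],[0,0,0,0,0,0,0]]'; python3 -m pendant '[[0,0,0.001,0,0,0,0],[0,0,0.001,0,0,0,0],[0,0,0,0,0,0,0]]'; python3 rel.py 572 -89 138.6
```

```text
clock: 8.2
position: [572.2, -89.2, 140.0]
ee_rot: [-0.214, 0.977, 0.0, 0.0]
contact_force: [2.8, 0.1, -2.0]
gripper_width: 16.5
grasp_force: 59.5
clock: 8.5
position: [572.3, -89.2, 138.7]
ee_rot: [-0.214, 0.977, -0.0, 0.0]
contact_force: [1.1, 0.7, 0.9]
gripper_width: 16.1
grasp_force: 59.7
pos [572.3 -89.2 138.7] tool x [-0.909 -0.418 -0.001] z [ 8.e-04 -1.e-04 -1.e+00] F [1.1 0.7 0.9] w 16.1 gf 59.7 t 8.5
shift m [0.0002 0.0003 0.0001] plumb turn deg [-0.02  0.04  0.  ]
```

```bash
python3 -m pendant '[[0,0,0.001,0,0,0,0],[0,0,0.001,0,0,0,0],[0,0,0,0,0,0,0]]'; python3 -m pendant '[[0,0,0,0,0,0,0.04],[0,0,0,0,0,0,0.04],[0,0,0,0,0,0,0.04],[0,0,0,0,0,0,0.04],[0,0,-0.04,0,0,0,0.04],[0,0,-0.04,0,0,0,0.04],[0.01,-0.02,-0.04,0,0,0,0.05],[0.015,-0.03,0,0,0,0,0.05],[0.015,-0.03,0,0,0,0,0.05],[0,0,0,0,0,0,0.05]]'
python3 rel.py 477.7 -306 147
python3 - <<'E'
from h import *
c=grab('wrist','w4');s=grab('scene','s4')
a=cv2.resize(s["image"][150:260,230:340,::-1],None,fx=3.49,fy=3.49)[:384,:384];cv2.imwrite('pics/c5.png',np.hstack([c["image"][:,100:500,::-1],a]))
E
```

```text
clock: 8.8
position: [573.3, -89.4, 138.5]
ee_rot: [-0.214, 0.977, -0.001, 0.002]
contact_force: [0.1, 1.2, 8.5]
gripper_width: 16.2
grasp_force: 60.4
clock: 9.8
position: [568.5, -181.4, 256.1]
ee_rot: [-0.212, 0.977, -0.0, -0.0]
contact_force: [0.0, 0.1, -0.9]
gripper_width: 49.7
grasp_force: 0.0
pos [ 568.5 -181.4  256.1] tool x [-0.91  -0.414  0.001] z [-7.e-04 -3.e-04 -1.e+00] F [ 0.   0.1 -0.9] w 49.7 gf 0.0 t 9.8
shift m [ 0.1341 -0.0758  0.1092] plumb turn deg [ 0.   -0.04  0.  ]
```

View pics/c5.png

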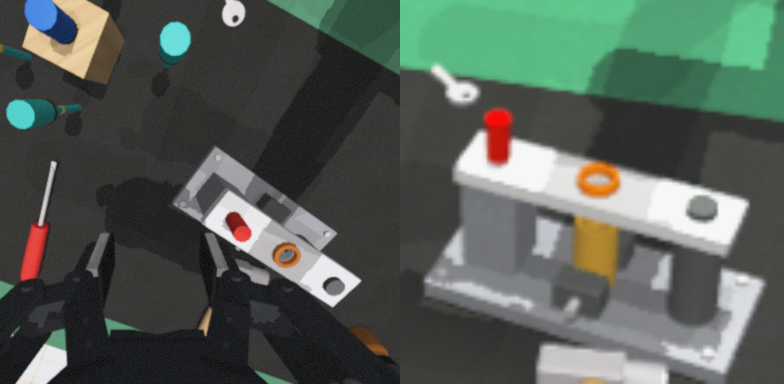

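The pin head sits flat on the leaf at (498,137) in the scene crop, so the pin is home. Next is the probe, the blue handle in the wooden stand.

```bash
python3 -m pendant '[[0.02,-0.012,0,0,0,0,0.05],[0.03,-0.017,0,0,0,0,0.05],[0.03,-0.017,0,0,0,0,0.05],[0.03,-0.017,0,0,0,0,0.05],[0.024,-0.013,0,0,0,0,0.05],[0,0,0,0,0,0,0.05],[0,0,0,0,0,0,0.05]]'
python3 rel.py 477.7 -306 150
python3 - <<'E'
from h import *
c=grab('wrist','w5')
h=cv2.cvtColor(c["image"],cv2.COLOR_RGB2HSV);m=cv2.inRange(h,(105,140,60),(130,255,255))
n,l,st,ce=cv2.connectedComponentsWithStats(m)
for i in range(1,n):
  if st[i,4]>60: print(ce[i].round(1),st[i])
print(proj(c,[477.7,-306,141]),proj(c,[477.7,-306,166]),proj(c,[477.7,-306,116]))
E
```

```text
clock: 10.6
position: [479.1, -303.1, 256.1]
ee_rot: [-0.214, 0.977, 0.0, -0.0]
contact_force: [0.3, 0.1, -1.0]
gripper_width: 49.9
grasp_force: 0.0
pos [ 479.1 -303.1  256.1] tool x [-0.909 -0.418  0.   ] z [-3.e-04  3.e-04 -1.e+00] F [ 0.3  0.1 -1. ] w 49.9 gf 0.0 t 10.6
shift m [ 0.0025 -0.002   0.1061] plumb turn deg [ 0.02 -0.01  0.  ]
[137.2 154.1] [119 121  38  65 916]
[252.6 190.6] [241 172  24  38 737]
[254.99011671 190.17229042] [254.79998154 199.98019399] [255.14702677 182.07826616]
```

```bash
python3 - <<'E'
from h import *
c=load('w5');print(onz(c,252.6,190.6,141),onz(c,255,190.17,141))
E
python3 -m pendant '[[0.0025,-0.003,0.02,0,0,0,0.05],[0,0,0.03,0,0,0,0.05],[0,0,0.03,0,0,0,0.05],[0,0,0.026,0,0,0,0.05],[0,0,0,0,0,0,0.05],[0,0,0,0,0,0,0.05]]'
python3 rel.py 477.7 -306 150
```

```text
[ 478.99207371 -307.81705881  141.        ] [ 477.69420063 -305.99270059  141.        ]
clock: 11.25
position: [479.1, -306.8, 150.6]
ee_rot: [-0.215, 0.977, -0.0, -0.0]
contact_force: [-0.6, -0.3, -0.3]
gripper_width: 49.9
grasp_force: 0.0
pos [ 479.1 -306.8  150.6] tool x [-0.908 -0.419  0.001] z [-4.e-04 -5.e-04 -1.e+00] F [-0.6 -0.3 -0.3] w 49.9 gf 0.0 t 11.25
shift m [0.0009 0.0013 0.0006] plumb turn deg [-0.02 -0.03  0.  ]
```

```bash
python3 -m pendant '[[0,0,0,0,0,0,0],[0,0,0,0,0,0,0],[0,0,0,0,0,0,0],[0,0,0,0,0,0,0],[0,0,0,0,0,0,0],[0,0,-0.015,0,0,0,0],[0,0,-0.03,0,0,0,0],[0,0,-0.035,0,0,0,0],[0,0,-0.035,0,0,0,0],[0,0,-0.035,0,0,0,0],[0,0,-0.035,0,0,0,0],[0,0,0,0,0,0,0]]'
python3 rel.py 585.5 -15.6 334
```

```text
clock: 12.45
position: [479.6, -308.6, 341.4]
ee_rot: [-0.214, 0.977, -0.004, 0.004]
contact_force: [0.4, 0.2, -0.9]
gripper_width: 20.4
grasp_force: 59.1
pos [ 479.6 -308.6  341.4] tool x [-0.909 -0.418 -0.007] z [ 0.0103 -0.0052 -0.9999] F [ 0.4  0.2 -0.9] w 20.4 gf 59.1 t 12.45
shift m [-0.2186  0.222   0.007 ] plumb turn deg [-0.52  0.41  0.  ]
```

```bash
python3 -m pendant '[[-0.012,0.012,0,0,0,0,0],[-0.02,0.02,0,0,0,0,0],[-0.024,0.024,0,0,0,0,0],[-0.024,0.024,0,0,0,0,0],[-0.024,0.024,0,0,0,0,0],[-0.024,0.024,0,0,0,0,0],[-0.024,0.024,0,0,0,0,0],[-0.024,0.024,0,0,0,0,0],[-0.02,0.02,0,0,0,0,0],[-0.012,0.014,0,0,0,0,0],[-0.01,0.012,0,0,0,0,0],[0,0,0,0,0,0,0]]'
python3 -m pendant '[[0,0,0,0,0,0,0],[0,0,0,0,0,0,0],[0,0,0,0,0,0,0]]'
python3 rel.py 585.5 -15.6 334
python3 - <<'E'
from h import *
c=grab('wrist','w6');s=grab('scene','s6');t=grab('top','t6')
a=cv2.resize(s["image"][100:214,230:344,::-1],None,fx=3.369,fy=3.369,interpolation=cv2.INTER_CUBIC)[:384,:384];cv2.imwrite('pics/c6.png',np.hstack([c["image"][:,60:460,::-1],a]))
E
```

```text
clock: 13.65
position: [583.6, -13.4, 334.7]
ee_rot: [-0.214, 0.977, 0.0, -0.0]
contact_force: [-0.1, -0.8, -0.7]
gripper_width: 20.9
grasp_force: 59.1
clock: 13.95
position: [583.2, -15.5, 335.5]
ee_rot: [-0.213, 0.977, -0.0, 0.0]
contact_force: [0.2, 0.5, -0.5]
gripper_width: 20.8
grasp_force: 59.1
pos [583.2 -15.5 335.5] tool x [-0.909 -0.416 -0.   ] z [ 1.e-04 -0.e+00 -1.e+00] F [ 0.2  0.5 -0.5] w 20.8 gf 59.1 t 13.95
shift m [-0.002  -0.001   0.0015] plumb turn deg [-0.  0.  0.]
```

View pics/c6.png

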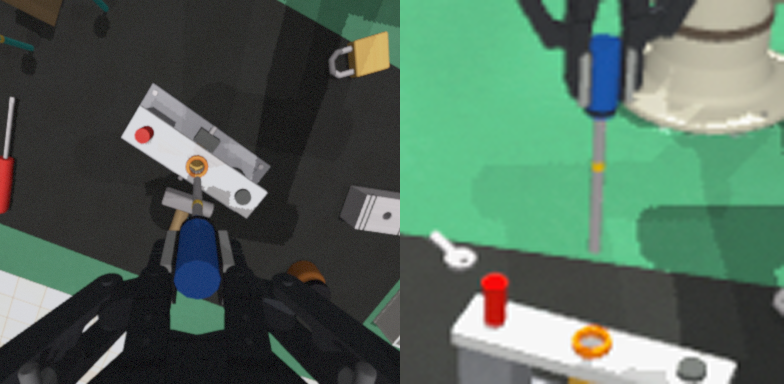

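Probe is held over the bush. In the scene crop the band is at (598,167) and the tip at (596,250); in the wrist view the band is at about (257,204) and the tip at about (257,178). I'll measure the rod's tilt and the offset from the bore.

```bash
cat > rod.py <<'E'
import sys
from h import *
f=lambda x:np.round(x,1)
def rodfit(tag,p):
    # p: tcp
    for n,pre in(('scene','s'),('wrist','w')):
        c=load(pre+tag);im=c["image"].astype(float);h=cv2.cvtColor(c["image"],cv2.COLOR_RGB2HSV)
        zt=p[2]-144.6 ; # tip if grip unchanged
        a=proj(c,[p[0],p[1],zt]);b=proj(c,[p[0],p[1],zt+110])
        m=cv2.inRange(h,(18,110,90),(33,255,255));y=proj(c,[p[0],p[1],zt+70]);x0,y0=int(y[0])-9,int(y[1])-9
        k=np.zeros_like(m);k[y0:y0+19,x0:x0+19]=m[y0:y0+19,x0:x0+19];nn,l,st,ce=cv2.connectedComponentsWithStats(k)
        i=1+st[1:,4].argmax() if nn>1 else None
        print(n,'pred tip',f(a),'pred handle bottom',f(b),'pred band',f(y),'seen band',None if i is None else (ce[i].round(2),st[i]))
        S=h[:,:,1].astype(float)
        v0,v1=sorted((a[1],b[1]))
        for v in range(int(v0)-4,int(v1)+4,max(1,int((v1-v0)/14))):
            t=(v-a[1])/(b[1]-a[1]);u=a[0]+t*(b[0]-a[0]);lo=int(round(u))-10
            print(v,round(u,1),lo,c["image"][v,lo:lo+21].mean(1).astype(int).tolist())
if __name__=='__main__': rodfit(sys.argv[1],[float(x) for x in sys.argv[2:5]])
E
python3 rod.py 6 583.2 -15.5 335.5
```

```text
scene pred tip [287.6 174.3] pred handle bottom [289.5 132.9] pred band [288.8 148.7] seen band (array([288.2, 149. ]), array([287, 148,   4,   3,  10], dtype=int32))
128 289.7 280 [105, 66, 61, 119, 149, 136, 93, 89, 92, 93, 95, 93, 90, 85, 67, 46, 66, 138, 154, 191, 207]
130 289.6 280 [147, 147, 132, 138, 151, 133, 93, 86, 93, 94, 94, 93, 90, 84, 83, 71, 102, 142, 159, 186, 209]
132 289.5 280 [146, 145, 144, 144, 99, 62, 67, 82, 88, 88, 88, 87, 84, 65, 82, 88, 89, 109, 141, 159, 175]
134 289.4 279 [145, 147, 147, 147, 145, 145, 125, 90, 66, 62, 58, 62, 66, 78, 99, 130, 115, 103, 99, 96, 91]
136 289.4 279 [143, 145, 144, 144, 144, 143, 144, 145, 134, 140, 147, 144, 145, 144, 144, 144, 144, 144, 143, 121, 110]
138 289.3 279 [144, 143, 143, 143, 144, 145, 144, 144, 135, 141, 147, 149, 147, 143, 141, 141, 140, 141, 141, 141, 142]
140 289.2 279 [144, 143, 144, 143, 143, 145, 144, 144, 138, 142, 146, 139, 142, 143, 144, 144, 144, 143, 143, 143, 141]
142 289.1 279 [146, 145, 144, 143, 142, 142, 144, 145, 140, 143, 147, 138, 141, 143, 143, 144, 144, 143, 143, 143, 143]
144 289.0 279 [145, 
[... 3572 characters left out ...]
9, 133]
218 257.3 247 [54, 43, 10, 18, 22, 22, 32, 28, 40, 42, 41, 39, 37, 33, 29, 21, 23, 23, 10, 13, 27]
221 257.3 247 [36, 49, 48, 51, 46, 53, 54, 58, 60, 62, 58, 60, 54, 51, 54, 55, 59, 57, 62, 49, 38]
224 257.3 247 [48, 48, 46, 49, 48, 48, 54, 53, 54, 56, 56, 59, 57, 48, 51, 47, 48, 50, 55, 57, 56]
227 257.4 247 [50, 48, 46, 51, 46, 51, 51, 48, 53, 50, 51, 55, 50, 49, 47, 52, 48, 52, 48, 50, 47]
230 257.4 247 [44, 52, 51, 56, 51, 51, 49, 47, 47, 48, 47, 47, 54, 53, 51, 55, 45, 49, 48, 53, 50]
233 257.4 247 [51, 46, 50, 47, 48, 51, 49, 51, 50, 50, 57, 53, 56, 51, 49, 44, 58, 48, 50, 50, 43]
236 257.4 247 [47, 50, 52, 49, 45, 51, 49, 51, 50, 49, 50, 53, 50, 43, 52, 53, 51, 45, 40, 41, 46]
```

Run:
```python
from h import *
c=load('w6');s=load('s6')
print([(v,c["image"][v,257].tolist()) for v in range(168,184)])
print([(v,s["image"][v,288].tolist()) for v in range(169,180)])
p=np.array([583.2,-15.5]);zt=190.9
# edges seen from a camera: near-side surface of the axis at height z
def near(c,q,z,r):
    d=np.array(c["xyz"])[:2]-q; return [*(q+r*d/np.linalg.norm(d)),z]
for n,cc in(('w',c),('s',s)):
  print(n,'tip near',proj(cc,near(cc,p,zt,4)),'band',proj(cc,near(cc,p,zt+70,3.4)),'handle edge',proj(cc,near(cc,p,zt+110,11)))
J=np.array([proj(c,[*(p+d),zt+70+e])-proj(c,[*p,zt+70]) for d,e in(((1,0),0),((0,1),0),((0,0),1))]);print('w d/dxyz',J)
J=np.array([proj(s,[*(p+d),zt+70+e])-proj(s,[*p,zt+70]) for d,e in(((1,0),0),((0,1),0),((0,0),1))]);print('s',J)
h=cv2.cvtColor(c["image"],cv2.COLOR_RGB2HSV);m=cv2.inRange(h,(7,150,120),(17,255,255))[140:190,235:280]
ct=max(cv2.findContours(m,0,1)[0],key=cv2.contourArea);e=cv2.fitEllipse(cv2.convexHull(ct));print('bush px',np.array(e[0])+[235,140],e)
ctr=np.array(e[0])+[235,140];print(onz(c,*ctr,115))
```

```text
[(168, [204, 169, 97]), (169, [179, 146, 84]), (170, [127, 106, 79]), (171, [112, 107, 104]), (172, [123, 111, 106]), (173, [138, 103, 84]), (174, [170, 115, 57]), (175, [188, 141, 80]), (176, [149, 121, 89]), (177, [103, 94, 94]), (178, [94, 93, 94]), (179, [98, 95, 96]), (180, [95, 90, 94]), (181, [95, 92, 94]), (182, [97, 94, 97]), (183, [97, 95, 96])]
[(169, [148, 145, 145]), (170, [148, 147, 146]), (171, [147, 144, 146]), (172, [147, 145, 146]), (173, [146, 144, 145]), (174, [141, 149, 142]), (175, [114, 170, 137]), (176, [90, 182, 130]), (177, [84, 145, 108]), (178, [66, 69, 64]), (179, [68, 69, 64])]
w tip near [257.18837378 179.32851374] band [257.28060464 206.08818617] handle edge [257.32591899 219.23559728]
s tip near [287.56820611 175.35491223] band [288.74413058 149.49232223] handle edge [289.37789789 135.55361746]
w d/dxyz [[-0.53686363  1.07780102]
 [ 1.16971312  0.49487185]
 [ 0.00176194  0.51120557]]
s [[-0.08494128  0.24006762]
 [ 0.44689356  0.0570571 ]
 [ 0.01745327 -0.383857  ]]
bush px [256.60007477 166.07917976] ((21.600074768066406, 26.079179763793945), (20.45316505432129, 21.004032135009766), 12.48054313659668)
[584.31727002 -15.75338879 115.        ]
```

```bash
python3 -m pendant '[[-0.003,-0.0005,0.005,0,0,0,0],[0,0,0.012,0,0,0,0],[0,0,0.015,0,0,0,0],[0,0,0.015,0,0,0,0],[0,0,0.009,0,0,0,0],[0,0,0,0,0,0,0],[0,0,0,0,0,0,0],[0,0,0,0,0,0,0]]'
python3 rel.py 586 -15.2 280
python3 - <<'E'
from h import *
c=grab('wrist','w7');s=grab('scene','s7');t=grab('top','t7')
a=cv2.resize(c["image"][140:240,210:310,::-1],None,fx=4,fy=4,interpolation=cv2.INTER_CUBIC)
b=cv2.resize(s["image"][125:225,240:340,::-1],None,fx=4,fy=4,interpolation=cv2.INTER_CUBIC)
cv2.imwrite('pics/c7.png',np.hstack([a,b]))
E
```

```text
clock: 14.9
position: [586.9, -13.9, 280.1]
ee_rot: [-0.214, 0.977, -0.0, 0.001]
contact_force: [-0.1, 0.2, -0.5]
gripper_width: 20.5
grasp_force: 59.1
pos [586.9 -13.9 280.1] tool x [-0.909 -0.418 -0.002] z [ 1.6e-03  1.0e-04 -1.0e+00] F [-0.1  0.2 -0.5] w 20.5 gf 59.1 t 14.9
shift m [ 0.0013 -0.0009  0.0001] plumb turn deg [-0.04  0.09  0.  ]
```

View pics/c7.png

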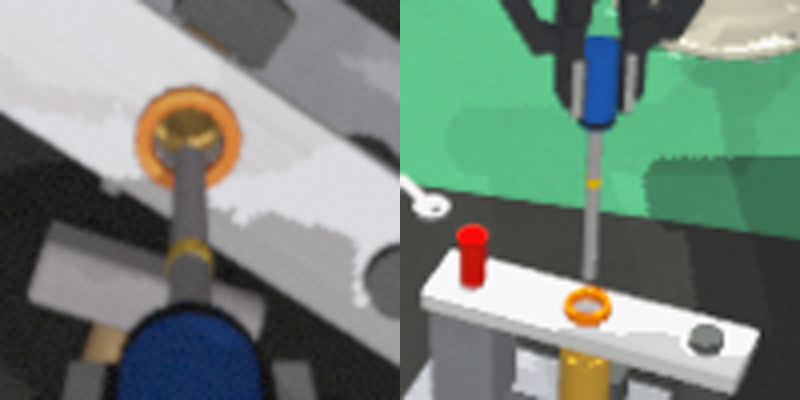

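The wrist crop has the bush centre at (189,139) and the rod tip edge at about (189,150). In the scene crop the tip is at (589,278) and the bush at (588,306). I'll work out the offset within each camera.

Run:
```python
from h import *
c=load('w7');s=load('s7');f=lambda x:np.round(x,2)
p=np.array([586.9,-13.9]);zt=280.1-144.6
def near(c,q,z,r):
    d=np.array(c["xyz"])[:2]-q; return [*(q+r*d/np.linalg.norm(d)),z]
print('w col257',[(v,c["image"][v,257].tolist()) for v in range(170,186)])
print('w rows',[c["image"][v,248:266].mean(1).astype(int).tolist() for v in(182,190,196)])
print('s tip',[(v,s["image"][v,287].tolist()) for v in range(190,200)])
print('s rows',[s["image"][v,280:295].astype(int).mean(1).round().tolist() for v in(160,165,183,188,192)])
for n,cc in(('w',c),('s',s)):
  print(n,'tip near',f(proj(cc,near(cc,p,zt,4))),'axis at 190/tip',f(proj(cc,[*p,zt])),'band',f(proj(cc,near(cc,p,zt+70,3.4))),'handle edge',f(proj(cc,near(cc,p,zt+110,11))),'bush pred',f(proj(cc,[585.4,-15.6,115])))
  h=cv2.cvtColor(cc["image"],cv2.COLOR_RGB2HSV);m=cv2.inRange(h,(6,150,130),(17,255,255));x0,y0,x1,y1=(240,155,275,192) if n=='w' else (278,195,296,208)
  ct=np.argwhere(m[y0:y1,x0:x1])[:,::-1].astype(np.int32);e=cv2.fitEllipse(cv2.convexHull(ct));print(' bush ell',f(np.array(e[0])+[x0,y0]),f(e[1]),'->',f(onz(cc,*(np.array(e[0])+[x0,y0]),115)))
  m=cv2.inRange(h,(18,110,90),(33,255,255)); y=proj(cc,[*p,zt+70]).astype(int);q=np.argwhere(m[y[1]-12:y[1]+8,y[0]-8:y[0]+8]);print(' band seen',f(q.mean(0)[::-1]+[y[0]-8,y[1]-12]),len(q))
```

```text
w col257 [(170, [113, 86, 47]), (171, [108, 86, 44]), (172, [111, 88, 49]), (173, [113, 89, 48]), (174, [153, 123, 70]), (175, [171, 140, 86]), (176, [140, 121, 94]), (177, [104, 96, 96]), (178, [97, 94, 98]), (179, [97, 95, 100]), (180, [97, 93, 95]), (181, [95, 93, 93]), (182, [99, 94, 96]), (183, [97, 94, 97]), (184, [95, 93, 96]), (185, [97, 93, 98])]
w rows [[149, 146, 118, 88, 81, 80, 82, 92, 95, 96, 94, 95, 91, 85, 97, 123, 134, 136], [156, 159, 162, 163, 146, 112, 90, 92, 95, 96, 96, 94, 94, 127, 183, 211, 218, 220], [25, 27, 27, 35, 52, 74, 85, 94, 93, 95, 97, 96, 93, 97, 145, 160, 161, 158]]
s tip [(190, [149, 148, 147]), (191, [148, 147, 147]), (192, [149, 146, 148]), (193, [149, 146, 149]), (194, [140, 137, 138]), (195, [90, 90, 87]), (196, [195, 128, 87]), (197, [247, 189, 56]), (198, [230, 124, 10]), (199, [208, 121, 60])]
s rows [[138.0, 139.0, 137.0, 137.0, 136.0, 139.0, 132.0, 138.0, 147.0, 147.0, 137.0, 138.0, 139.0, 139.0, 139.0], [137.0, 137.0, 137.0, 139.0, 140.0, 139.0, 128.0, 138.0, 148.0, 145.0, 142.0, 140.0, 141.0, 140.0, 139.0], [68.0, 67.0, 68.0, 67.0, 65.0, 69.0, 125.0, 147.0, 145.0, 98.0, 69.0, 68.0, 68.0, 69.0, 68.0], [65.0, 64.0, 66.0, 66.0, 66.0, 81.0, 131.0, 147.0, 148.0, 100.0, 68.0, 66.0, 68.0, 69.0, 67.0], [66.0, 67.0, 64.0, 66.0, 66.0, 97.0, 138.0, 148.0, 126.0, 85.0, 66.0, 66.0, 66.0, 67.0, 68.0]]
w tip near [257.18 179.13] axis at 190/tip [257.18 182.89] band [257.22 205.95] handle edge [257.24 219.16] bush pred [256.34 175.42]
 bush ell [256.6  174.44] [24.69 24.82] -> [584.27 -15.8  115.  ]
 band seen [257.39 201.78] 36
s tip near [287.08 195.21] axis at 190/tip [287.13 194.15] band [288.19 171.05] handle edge [288.79 158.27] bush pred [286.24 200.3 ]
 bush ell [286.99 201.08] [ 8.9  11.52] -> [587.85 -13.3  115.  ]
 band seen [288.  170.5] 6
```

```bash
python3 -m pendant '[[0,-0.0005,0.005,0,0,0,0],[0,0,0.007,0,0,0,0],[0,0,0.007,0,0,0,0],[0,0,0.007,0,0,0,0],[0,0,0.004,0,0,0,0],[0,0,0,0,0,0,0],[0,0,0,0,0,0,0],[0,0,0,0,0,0,0]]'
python3 rel.py 586.5 -14.5 189.6
python3 - <<'E'
from h import *
c=grab('wrist','w8');s=grab('scene','s8');t=grab('top','t8')
a=cv2.resize(c["image"][150:230,217:297,::-1],None,fx=5,fy=5,interpolation=cv2.INTER_CUBIC)
b=cv2.resize(s["image"][165:225,257:317,::-1],None,fx=6.667,fy=6.667,interpolation=cv2.INTER_CUBIC)
cv2.imwrite('pics/c8.png',np.hstack([a,b[:400,:400]]))
E
```

```text
clock: 15.85
position: [586.8, -14.3, 249.7]
ee_rot: [-0.214, 0.977, -0.0, 0.0]
contact_force: [-0.6, 0.5, -1.2]
gripper_width: 20.5
grasp_force: 59.1
pos [586.8 -14.3 249.7] tool x [-0.909 -0.418 -0.001] z [ 7.e-04  0.e+00 -1.e+00] F [-0.6  0.5 -1.2] w 20.5 gf 59.1 t 15.85
shift m [0.0004 0.     0.0601] plumb turn deg [-0.02  0.04  0.  ]
```

View pics/c8.png

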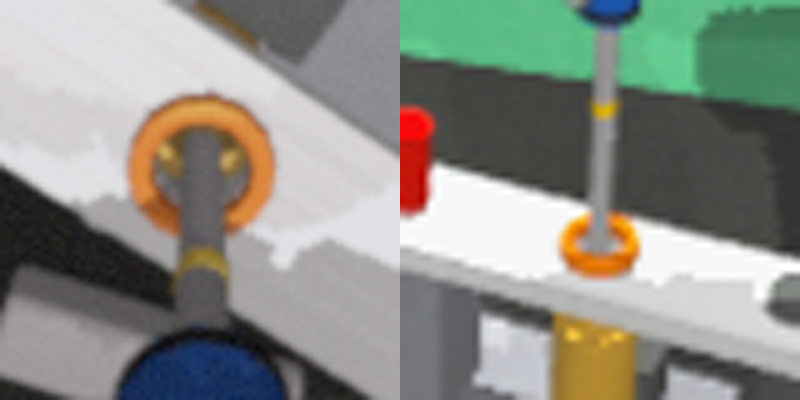

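```bash
python3 -m pendant '[[0.0012,-0.0002,0.003,0,0,0,0],[0,0,0.006,0,0,0,0],[0,0,0.006,0,0,0,0],[0,0,0.006,0,0,0,0],[0,0,0.006,0,0,0,0],[0,0,0.003,0,0,0,0],[0,0,0,0,0,0,0],[0,0,0,0,0,0,0]]'
python3 -m pendant '[[0,0,0.003,0,0,0,0],[0,0,0.006,0,0,0,0],[0,0,0.006,0,0,0,0],[0,0,0.005,0,0,0,0],[0,0,0.003,0,0,0,0],[0,0,0,0,0,0,0],[0,0,0,0,0,0,0],[0,0,0,0,0,0,0]]'
python3 rel.py 585.6 -15 189.6
python3 - <<'E'
from h import *
f=lambda x:np.round(x,2)
c=grab('wrist','w9');s=grab('scene','s9');t=grab('top','t9')
a=cv2.resize(c["image"][150:230,217:297,::-1],None,fx=5,fy=5,interpolation=cv2.INTER_CUBIC)
b=cv2.resize(s["image"][175:225,262:312,::-1],None,fx=8,fy=8,interpolation=cv2.INTER_CUBIC)
cv2.imwrite('pics/c9.png',np.hstack([a,b[:400,:400]]))
h=cv2.cvtColor(s["image"],cv2.COLOR_RGB2HSV);m=cv2.inRange(h,(19,110,90),(33,255,255));q=np.argwhere(m[175:203,280:296]);print('band s',f(q.mean(0)[::-1]+[280,175]),q[:,0].min()+175,q[:,0].max()+175,len(q))
print([(v,s["image"][v,287].tolist()) for v in range(186,206)])
b=[585.4,-15.6];print('bush pred',proj(s,[*b,115]),'z125',proj(s,[*b,125]),'near band@115',proj(s,[b[0]+4,b[1],115]))
E
```

```text
clock: 16.8
position: [585.8, -15.0, 219.4]
ee_rot: [-0.214, 0.977, -0.0, 0.0]
contact_force: [0.6, -0.1, -0.3]
gripper_width: 20.4
grasp_force: 59.1
clock: 17.6
position: [585.8, -15.0, 196.6]
ee_rot: [-0.214, 0.977, -0.0, 0.0]
contact_force: [-0.2, -0.2, -1.1]
gripper_width: 20.2
grasp_force: 59.1
pos [585.8 -15.  196.6] tool x [-0.909 -0.418 -0.001] z [ 6.e-04  0.e+00 -1.e+00] F [-0.2 -0.2 -1.1] w 20.2 gf 59.1 t 17.6
shift m [0.0002 0.0001 0.007 ] plumb turn deg [-0.01  0.03  0.  ]
band s [285.5 198.2] 197 199 10
[(186, [44, 54, 74]), (187, [93, 105, 135]), (188, [149, 146, 148]), (189, [149, 147, 147]), (190, [148, 145, 146]), (191, [148, 146, 146]), (192, [147, 147, 146]), (193, [147, 146, 146]), (194, [147, 145, 145]), (195, [147, 145, 145]), (196, [148, 145, 145]), (197, [163, 151, 128]), (198, [210, 170, 10]), (199, [203, 167, 52]), (200, [154, 148, 141]), (201, [156, 155, 154]), (202, [152, 142, 137]), (203, [177, 115, 70]), (204, [217, 109, 10]), (205, [214, 106, 10])]
bush pred [286.24398409 200.3031599 ] z125 [286.38914053 197.08554329] near band@115 [285.92522918 201.33446061]
```

View pics/c9.png

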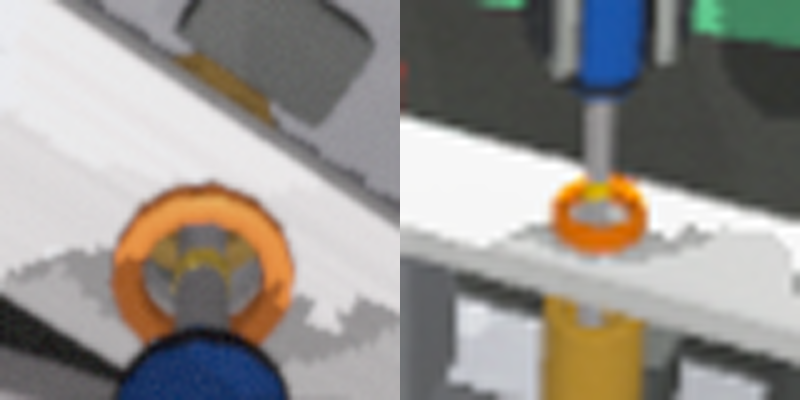

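The band is just above the bush rim (scene crop about (597,190), rim centre about (599,208)). The rod is centred in the bore, and in the gap it is centred over the barrel at (592,315). I'll lower the last 8 mm or so.

```bash
python3 -m pendant '[[0,0,0.002,0,0,0,0],[0,0,0.003,0,0,0,0],[0,0,0.002,0,0,0,0],[0,0,0.001,0,0,0,0],[0,0,0,0,0,0,0],[0,0,0,0,0,0,0],[0,0,0,0,0,0,0],[0,0,0,0,0,0,0],[0,0,0,0,0,0,0]]'
python3 rel.py 585.6 -15 189.6
python3 - <<'E'
from h import *
f=lambda x:np.round(x,2)
c=grab('wrist','w10');s=grab('scene','s10')
print([(v,s["image"][v,286].tolist(),s["image"][v,287].tolist()) for v in range(195,207)])
print([(v,c["image"][v,257].tolist()) for v in range(185,222)])
print('band near w at z115',proj(c,[585.4-3.1,-15.6-1.4,115]),'bush',proj(c,[585.4,-15.6,115]))
h=cv2.cvtColor(c["image"],cv2.COLOR_RGB2HSV);m=cv2.inRange(h,(6,150,110),(17,255,255))[170:230,230:285]
ct=np.argwhere(m)[:,::-1].astype(np.int32);x=np.r_[ct];print('w orange bbox',x.min(0)+[230,170],x.max(0)+[230,170])
r=s["image"][215,278:300].astype(int).tolist();print('gap row',[ (278+i,a) for i,a in enumerate(r)][::1])
E
```

```text
clock: 18.65
position: [585.6, -15.0, 188.4]
ee_rot: [-0.214, 0.977, -0.0, 0.0]
contact_force: [-0.2, 0.2, -0.9]
gripper_width: 20.6
grasp_force: 59.1
pos [585.6 -15.  188.4] tool x [-0.909 -0.418 -0.   ] z [ 1.e-04  0.e+00 -1.e+00] F [-0.2  0.2 -0.9] w 20.6 gf 59.1 t 18.65
shift m [ 0.      0.     -0.0012] plumb turn deg [-0.    0.01  0.  ]
[(195, [147, 146, 145], [146, 144, 145]), (196, [148, 146, 146], [147, 145, 145]), (197, [149, 146, 147], [146, 145, 144]), (198, [148, 146, 146], [146, 143, 143]), (199, [150, 147, 145], [152, 146, 138]), (200, [170, 154, 123], [179, 155, 93]), (201, [215, 174, 10], [206, 167, 10]), (202, [195, 160, 46], [183, 156, 78]), (203, [180, 114, 66], [176, 114, 70]), (204, [217, 109, 10], [217, 110, 10]), (205, [212, 108, 10], [214, 108, 10]), (206, [202, 127, 84], [207, 124, 81])]
[(185, [231, 228, 229]), (186, [231, 229, 229]), (187, [229, 227, 228]), (188, [226, 224, 224]), (189, [210, 201, 199]), (190, [174, 144, 129]), (191, [151, 91, 53]), (192, [171, 102, 42]), (193, [211, 145, 72]), (194, [230, 163, 85]), (195, [231, 159, 82]), (196, [229, 148, 
[... 491 characters left out ...]
[35, 59, 114]), (220, [33, 63, 115]), (221, [31, 59, 110])]
band near w at z115 [256.71818404 206.11937096] bush [256.68761551 210.20368568]
w orange bbox [239 191] [275 220]
gap row [(278, [208, 209, 215]), (279, [178, 172, 162]), (280, [148, 124, 81]), (281, [163, 126, 46]), (282, [168, 129, 46]), (283, [164, 127, 47]), (284, [153, 131, 95]), (285, [153, 141, 128]), (286, [153, 141, 132]), (287, [151, 127, 88]), (288, [156, 122, 50]), (289, [165, 128, 47]), (290, [171, 132, 49]), (291, [169, 130, 47]), (292, [147, 126, 87]), (293, [150, 148, 141]), (294, [154, 156, 153]), (295, [167, 168, 166]), (296, [172, 172, 169]), (297, [174, 176, 174]), (298, [179, 180, 178]), (299, [182, 181, 180])]
```

```bash
python3 -m pendant '[[-0.0005,0,-0.0005,0,0,0,0],[-0.0004,0,-0.0003,0,0,0,0],[0,0,0,0,0,0,0],[0,0,0,0,0,0,0],[0,0,0,0,0,0,0],[0,0,0,0,0,0,0],[0,0,0,0,0,0,0],[0,0,0,0,0,0,0]]'
python3 rel.py 585.6 -15 189.6
python3 -c "
from bench import arm
print(arm.job_done())"
```

```text
clock: 19.55
position: [586.4, -14.6, 189.1]
ee_rot: [-0.214, 0.977, -0.0, -0.0]
contact_force: [0.3, -0.1, -0.3]
gripper_width: 20.8
grasp_force: 59.1
pos [586.4 -14.6 189.1] tool x [-0.909 -0.418  0.   ] z [-0. -0. -1.] F [ 0.3 -0.1 -0.3] w 20.8 gf 59.1 t 19.55
shift m [ 0.0009  0.     -0.0005] plumb turn deg [-0. -0.  0.]
the job is handed in; nothing more can be done
None
```

I handed the job in at 19.6 s, and no verdict came back: the pin is home through the leaf and lock post, and the gripper is still holding the probe upright and centred in the bore, band level with the bush top to within about 2 mm by my measurements, with no contact felt.

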